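Unlatch the tiffin carrier and hold its gate open

ROBOT

A 6-joint arm with a two-finger parallel gripper is mounted at the origin on the work surface. World frame = base frame: x ahead of the robot, y to its left, z up, the work surface at z = 0. Lengths are in m, angles in degrees, forces in N, time in s.
With the tool pointing down it reaches from about 0.25 to 0.725 m from the base axis. Payload 9.7 kg.
Tool frame: the origin (TCP) lies at the very end of the fingers, on their centre line; the grasp point (between the pads) lies 19 mm behind it; z points along the fingers, y is the line along which they close (so a half turn about z gives the same grasp; the last joint's range is limited). The gripper opens to 85 mm and grips with 20 to 120 N. Pads are 22 mm wide; open, the fingers measure 114 mm over their backs; the gripper's body (76 mm by 85 mm) begins 54 mm behind the grasp point. The pads swing forward as they close: fully open they stand 13 mm farther back than shut.
Start: joints at [70.302, 4.979, 10.078, 95.1, 0, 90], TCP at [0.185, 0.518, 0.231] pointing down, gripper open.
Joint ranges: [-179.16, 179.16], [-48.56, 103.87], [-65.8, 70.77], [-126.05, 130.52], [-82.76, 87.17], [-180, 180]. Speed limits (degrees/s): [127.2, 127.2, 147.25, 180, 180, 180].

INTERFACE

Orientations are given as [roll, pitch, yaw] about the fixed x, y, z axes, in that order (R = Rz(yaw) Ry(pitch) Rx(roll)).
In Python, from workcell import telemetry, optics, workorder gives the robot as it stands.
- The arm moves only by the shell command python3 -m handwheel 'ROWS' [FORCE]. ROWS is JSON, a list of rows, each an object of numbers: "tx", "ty", "tz": the shift along the tool's x, y, z in m; "ax", "ay", "az": the turn, a rotation vector about the tool's x, y, z in degrees; "jaw": the gripper command: -1 is shut, 1 is fully open, values between are in proportion. A call has exactly 10 rows; each row shifts and turns the commanded pose from where the row before left it, along the tool's axes as they then stand; what a row does not reach is not made up. A row lasts 1/8 s, in which the tool goes at most 62.5 mm and 10.7 degrees, less where a joint would pass 70% of its speed; a pose out of reach is approached as far as the arm can. A call is refused whole if a number of a shift passes 0.0625 or a number of a turn 10.7, either way. A call with a gripper value outside its range is refused whole. The fingers move at their own pace and stop on an object; FORCE is the grip in N (left out, the last holds). Time passes only in rows, so rows that do not move let the fingers close, or fill a call up. It gives the time, the measured TCP pose, the force, the opening and the grip force at its end, in the units of the state.
- telemetry.get_obs(): the state, without advancing time (a new reading comes with each control period).
- optics.camera(name): name is "scene" or "top"; returns a dict with "color" (480x640x3 uint8, red, green, blue), "K" (3x3 intrinsics, pixels), "extrinsics" (4x4, takes a point from camera to world coordinates). Camera axes: x right, y down, z forward; pixel columns grow to the right and rows downward; lengths in m; the calibration is good to about 2 mm. A picture is of the moment at which its call begins. There is no depth.
- workorder.job_done(): hands the job in; it is judged then, once.
The state is a dict: "time": time; "q": joint angles; "qd": joint speeds; "joint_efforts": joint torques, N m; "ee_pos": TCP position; "tcp_rot": TCP orientation; "wrist_force": force on the tool from outside, world axes, zero at the start; "torque": the same for the moment, N m; "opening": finger opening in m; "grasp_force": force on a finger pad.
Only numpy, scipy, OpenCV 4.12 (cv2) and the standard library are available. Lean on these libraries where they do the work, as an engineer would, in place of code of your own. Each camera call takes 0.05 s, during which the arm holds its last target. There are 200 camera calls.

TASK

Squeeze the red pinch catch on top of the tiffin carrier well together, then the blue one, each with both tabs between the fingers. Then swing the barred gate out, by the black post on it if you like, past its detent to about a right angle and finish while still holding it there, wide open and still, so that the tiers can be lifted out. Leave everything else on the counter alone.

Things in the scene. Friction and masses are not known exactly. Their poses are not given: they have to be found in the camera images.
- carrier: Stainless steel tiffin carrier, fixed to the counter: two stacks of round tiers in a frame 140 mm deep (x), 240 mm wide (y), whose flat top lies at 200 mm. Origin under its centre; its own x axis points to its rear, so its barred front gate is at its -x side; y to its left as seen from the robot, z up.
- red_catch_grip (a point): Point 28 mm above the carrier's top, midway between the two upright red tabs of the red pinch catch, at the height to squeeze; axes as the carrier's. The tabs stand at +y and -y of it, outer faces 48 mm apart, each 24 mm wide (x), 5 mm thick (y), top 20 mm above this point. Squeezed fully their outer faces are 28 mm apart. Hooked arms run forward (-x) from the tabs through the gate. The red and blue catch are 104 mm apart side by side; which one is on the left varies.
- red_left (a joint): Travel of the red catch's left (+y) tab towards the other tab: 0 out (latched), 0.010 m fully in. It needs about 3 N and stays where it is pushed; its hook lets go of the gate from about 0.005 m, count on 0.006 m or more.
- red_right (a joint): Travel of the red catch's right (-y) tab towards the other tab: 0 out (latched), 0.010 m fully in. It needs about 3 N and stays where it is pushed; its hook lets go of the gate from about 0.005 m, count on 0.006 m or more.
- blue_catch_grip (a point): Point 28 mm above the carrier's top, midway between the two upright blue tabs of the blue pinch catch, at the height to squeeze; axes as the carrier's. The tabs stand at +y and -y of it, outer faces 48 mm apart, each 24 mm wide (x), 5 mm thick (y), top 20 mm above this point. Squeezed fully their outer faces are 28 mm apart. Hooked arms run forward (-x) from the tabs through the gate. The red and blue catch are 104 mm apart side by side; which one is on the left varies.
- blue_left (a joint): Travel of the blue catch's left (+y) tab towards the other tab: 0 out (latched), 0.010 m fully in. It needs about 3 N and stays where it is pushed; its hook lets go of the gate from about 0.005 m, count on 0.006 m or more.
- blue_right (a joint): Travel of the blue catch's right (-y) tab towards the other tab: 0 out (latched), 0.010 m fully in. It needs about 3 N and stays where it is pushed; its hook lets go of the gate from about 0.005 m, count on 0.006 m or more.
- gate_handle (a point): Grip point on the gate's upright black round handle post: 14 mm diameter, on its axis, 20 mm below its top and 36 mm above its bracket. Turns with the gate: axes as the carrier's when the gate is closed.
- gate_hinge (a point): Point on the gate's vertical hinge line, at the same height as gate_handle. With the gate shut the handle point lies 45 mm to -x and 130 mm to -y of it in the carrier's axes.
- gate (a joint): Angle of the gate in rad: 0 shut, grows as it opens; opening turns it clockwise seen from above, the handle coming towards the robot and then to +y about gate_hinge. Stop at 1.6. A spring closes it (about 2 N at the handle); from 0.6 to 1.0 a spring detent resists with up to about 6 N at the handle; let go beyond it, the gate falls back to about 1.0 and stays there. The bars reach 204 mm from the hinge line, from 24 mm above the counter up to 230 mm.
- board: rectangular bamboo board, 300 x 200 x 16 mm, loose; origin under its centre; bystander
- squeezer: yellow plastic lime squeezer, about 220 x 72 x 50 mm, lying on the board; origin at its underside; bystander
- lime_center (a point): lime, a green ball of 48 mm, point at its centre; bystander
- soy_dish: blue ceramic soy dish, 86 mm across, 24 mm high, origin under its centre; bystander
- spoon: small wooden spoon, 190 mm long, origin under its middle; bystander
- soy_bottle: amber soy sauce bottle, 56 mm across, 170 mm high, origin under its centre; bystander
- mug: white mug, 76 mm across, 85 mm high, origin under its centre; bystander

How it is judged:
By the outcome, as a careful person would: the job done as asked, in the order asked, and still so for the second after the job is handed in, while the arm keeps its last pose, push and grip.
It also fails if it takes over 58 s, if anything falls off the work surface, if the arm or the gripper's body presses on something with over 40 N, if the wrist force passes 120 N, or if a joint passes its speed limit or range.

## Working session

There is one attempt and no reset: what is moved stays moved. The work goes in short steps, Python scripts to look and compute and a shell command to move; the robot and the scene stay as the last step left them, time stands still between calls to the robot, and variables do not carry over. Pictures are saved under pics/ and viewed, at most 10 in all, crops included, and the job is handed in when it is done.

```bash
mkdir -p pics
python3 - <<'E'
from workcell import telemetry, optics
import cv2,numpy as np
print(telemetry.get_obs())
for n in("scene","top"):
    c=optics.camera(n); cv2.imwrite(f"pics/{n}0.png",c["color"][...,::-1]); print(n,c["K"],c["extrinsics"])
E
```

```text
{'time': 0.0, 'q': array([7.03014307e+01, 5.01311297e+00, 1.00355850e+01, 9.50974664e+01,
       1.51361241e-04, 8.99992962e+01]), 'qd': array([-0.00917623, -0.0404153 ,  0.00392138,  0.00206771, -0.05927889,
       -0.04663026]), 'joint_efforts': array([ 3.78227842e-04, -5.20393753e+01,  4.64794672e+01,  1.65043655e-02,
       -7.70023371e-05,  1.44294978e-05]), 'ee_pos': array([0.18531986, 0.51762125, 0.23057386]), 'tcp_rot': array([-1.79925006e+02, -1.52282367e-04,  1.60302134e+02]), 'wrist_force': array([-0.68836874,  0.38949196, -0.02580875]), 'torque': array([ 2.60030341e-02, -3.67330806e-02, -8.66488120e-05]), 'grasp_force': 0.0, 'opening': 0.0854201470189845}
scene [[439.09666042   0.         322.15064303]
 [  0.         439.09666042 243.12333311]
 [  0.           0.           1.        ]] [[-0.89843266  0.3322994  -0.28704679  0.87978944]
 [ 0.43875454  0.70568668 -0.55632792  0.57428902]
 [ 0.01769766 -0.62576626 -0.77980984  1.0318302 ]
 [ 0.          0.          0.          1.        ]]
top [[478.9447139    0.         327.83323427]
 [  0.         478.9447139  241.7687079 ]
 [  0.           0.           1.        ]] [[-9.37416862e-03 -9.94032214e-01  1.08683400e-01  4.41421636e-01]
 [-9.99956060e-01  9.31363799e-03 -1.06456484e-03 -2.88403356e-02]
 [ 4.59739001e-05 -1.08688604e-01 -9.94075845e-01  1.33041467e+00]
 [ 0.00000000e+00  0.00000000e+00  0.00000000e+00  1.00000000e+00]]
```

View pics/scene0.png

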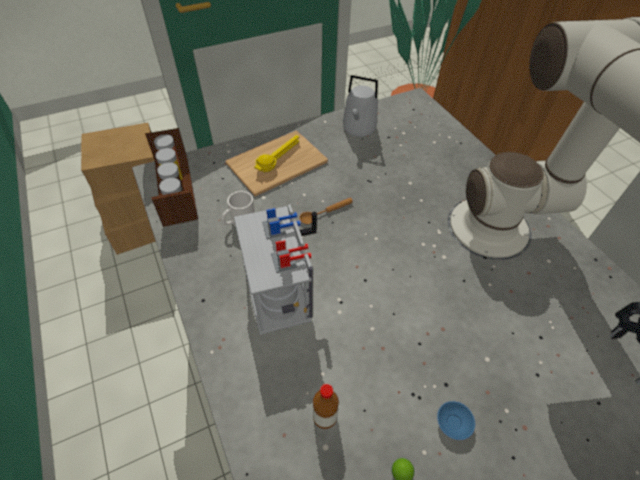

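View pics/top0.png

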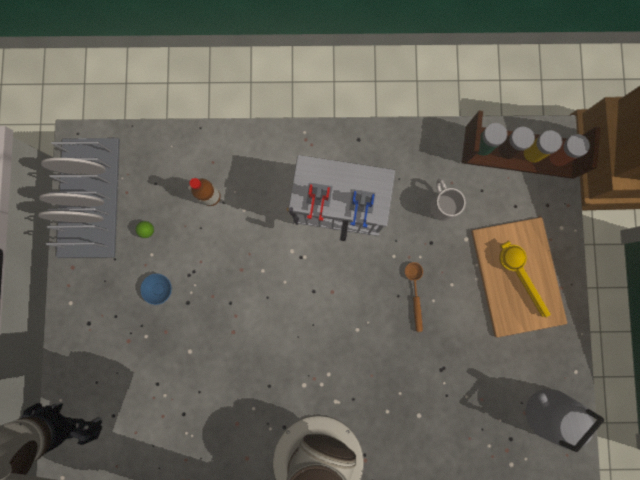

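The top view shows red catch at about (319,203), blue at (362,209) and black post at (344,230). The gate hinge is on the left, near (293,215). Next I'll zoom in.

Run:
```python
import cv2,numpy as np
a=cv2.imread("pics/top0.png")[150:250,280:405]; b=cv2.imread("pics/scene0.png")[195:275,230:330]
cv2.imwrite("pics/c1.png",cv2.resize(a,None,fx=6,fy=6,interpolation=cv2.INTER_CUBIC))
cv2.imwrite("pics/c2.png",cv2.resize(b,None,fx=7,fy=7,interpolation=cv2.INTER_CUBIC))
```

```text
(no output)
```

View pics/c1.png

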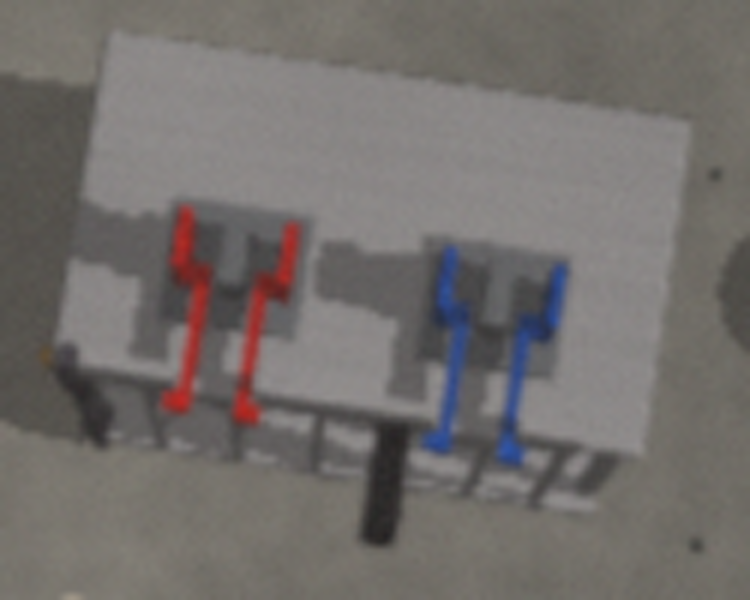

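View pics/c2.png

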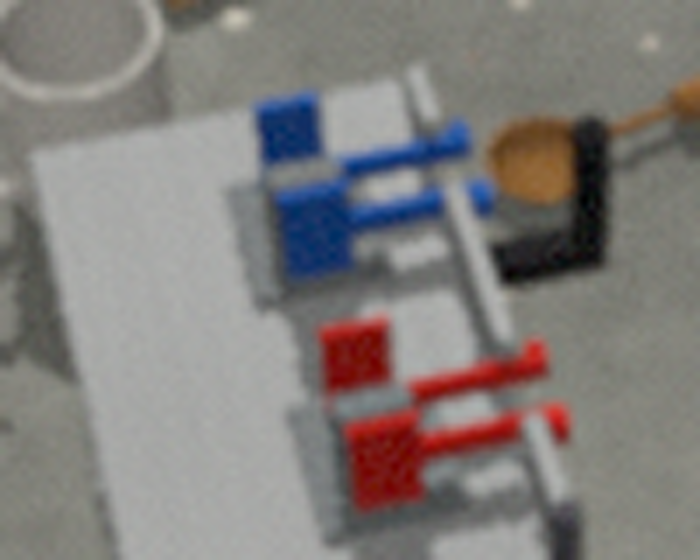

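The crops show both catches latched: red tab tops at about c1 (182,243) and (289,261), blue at (446,283) and (557,299). The post end is at c1 (378,540), and its top in c2 is at (592,125).

```bash
cat > h.py <<'E'
import numpy as np
C={"scene":(np.array([[439.09666,0,322.15064],[0,439.09666,243.12333],[0,0,1]]),np.array([[-0.89843266,0.3322994,-0.28704679,0.87978944],[0.43875454,0.70568668,-0.55632792,0.57428902],[0.01769766,-0.62576626,-0.77980984,1.0318302]])),
"top":(np.array([[478.9447,0,327.83323],[0,478.9447,241.76871],[0,0,1]]),np.array([[-9.37416862e-03,-9.94032214e-01,1.08683400e-01,4.41421636e-01],[-9.99956060e-01,9.31363799e-03,-1.06456484e-03,-2.88403356e-02],[4.59739001e-05,-1.08688604e-01,-9.94075845e-01,1.33041467e+00]]))}
def ray(n,u,v):
    K,E=C[n]; d=E[:,:3]@np.linalg.inv(K)@[u,v,1]; return E[:,3],d/np.linalg.norm(d)
def plane(n,u,v,z):
    o,d=ray(n,u,v); return o+d*(z-o[2])/d[2]
def tri(p,q):
    (o,d),(a,b)=ray("top",*p),ray("scene",*q); s=np.linalg.lstsq(np.c_[d,-b],a-o,rcond=None)[0]
    P,Q=o+s[0]*d,a+s[1]*b; return (P+Q)/2,np.linalg.norm(P-Q)
c1=lambda u,v:((u+.5)/6+280-.5,(v+.5)/6+150-.5)
c2=lambda u,v:((u+.5)/7+230-.5,(v+.5)/7+195-.5)
E
python3 - <<'E'
from h import *
np.set_printoptions(precision=4,suppress=True)
for n,p in dict(RL=(182,243),RR=(289,261),BL=(446,283),BR=(557,299)).items(): print(n,plane("top",*c1(*p),.248))
for n,p in dict(RL=(381,420),RR=(355,324),BL=(311,186),BR=(286,96)).items(): print(n,plane("scene",*c2(*p),.248))
a,b=plane("top",*c1(108,35),.2),plane("top",*c1(690,122),.2)
print("rear corners",a,b,np.linalg.norm(a-b),"yaw",np.degrees(np.arctan2(*(a-b)[[0,1]])))
print("front",plane("top",*c1(643,455),.2),plane("top",*c1(55,345),.2))
print("post top",tri(c1(378,530),c2(592,125)))
E
```

```text
RL [0.6798 0.0101 0.248 ]
RR [ 0.6724 -0.0309  0.248 ]
BL [ 0.6632 -0.0909  0.248 ]
BR [ 0.6566 -0.1333  0.248 ]
RL [0.6829 0.0082 0.248 ]
RR [ 0.6752 -0.0318  0.248 ]
BL [ 0.6655 -0.094   0.248 ]
BR [ 0.6576 -0.1365  0.248 ]
rear corners [0.7761 0.0412 0.2   ] [ 0.738  -0.1928  0.2   ] 0.23712929699005 yaw 9.248491854116578
front [ 0.6029 -0.1708  0.2   ] [0.6494 0.0627 0.2   ]
post top (array([ 0.5697, -0.0651,  0.2618]), np.float64(0.0071251293151889895))
```

```bash
python3 -m handwheel '[{"az":-5.2,"tz":-0.045,"jaw":1},{"az":-5.2,"tz":-0.045},{"tx":-0.036,"ty":-0.028},{"tx":-0.036,"ty":-0.028},{"tx":-0.036,"ty":-0.028},{"tx":-0.036,"ty":-0.028},{"tx":-0.036,"ty":-0.028},{"tx":-0.036,"ty":-0.028},{"tx":-0.036,"ty":-0.028},{"tx":-0.036,"ty":-0.028}]' 40
python3 -m handwheel '[{"tx":-0.036,"ty":-0.028},{"tx":-0.036,"ty":-0.028},{"tx":-0.036,"ty":-0.028},{"tx":-0.036,"ty":-0.028},{"tx":-0.036,"ty":-0.028},{"tx":-0.036,"ty":-0.028},{"tx":-0.036,"ty":-0.028},{"tx":-0.03,"ty":-0.02},{},{}]'
```

```text
$[0]: bad value
$[0]: bad value
```

```bash
python3 -m handwheel '[{"tx":0,"ty":0,"tz":-0.045,"ax":0,"ay":0,"az":-5.2,"jaw":1},{"tx":0,"ty":0,"tz":-0.045,"ax":0,"ay":0,"az":-5.2,"jaw":1},{"tx":-0.036,"ty":-0.028,"tz":0,"ax":0,"ay":0,"az":0,"jaw":1},{"tx":-0.036,"ty":-0.028,"tz":0,"ax":0,"ay":0,"az":0,"jaw":1},{"tx":-0.036,"ty":-0.028,"tz":0,"ax":0,"ay":0,"az":0,"jaw":1},{"tx":-0.036,"ty":-0.028,"tz":0,"ax":0,"ay":0,"az":0,"jaw":1},{"tx":-0.036,"ty":-0.028,"tz":0,"ax":0,"ay":0,"az":0,"jaw":1},{"tx":-0.036,"ty":-0.028,"tz":0,"ax":0,"ay":0,"az":0,"jaw":1},{"tx":-0.036,"ty":-0.028,"tz":0,"ax":0,"ay":0,"az":0,"jaw":1},{"tx":-0.036,"ty":-0.028,"tz":0,"ax":0,"ay":0,"az":0,"jaw":1}]' 40
```

```text
time: 1.35
ee_pos: [0.4342, 0.249, 0.321]
tcp_rot: [-180.0, -0.0, 170.7]
wrist_force: [0.9, 0.3, -0.4]
opening: 0.0852
grasp_force: 0.0
```

```bash
python3 -m handwheel '[{"tx":-0.035,"ty":-0.027,"tz":0,"ax":0,"ay":0,"az":0,"jaw":1},{"tx":-0.035,"ty":-0.027,"tz":0,"ax":0,"ay":0,"az":0,"jaw":1},{"tx":-0.035,"ty":-0.027,"tz":0,"ax":0,"ay":0,"az":0,"jaw":1},{"tx":-0.035,"ty":-0.027,"tz":0,"ax":0,"ay":0,"az":0,"jaw":1},{"tx":-0.035,"ty":-0.027,"tz":0,"ax":0,"ay":0,"az":0,"jaw":1},{"tx":-0.035,"ty":-0.027,"tz":0,"ax":0,"ay":0,"az":0,"jaw":1},{"tx":-0.035,"ty":-0.027,"tz":0,"ax":0,"ay":0,"az":0,"jaw":1},{"tx":-0.035,"ty":-0.027,"tz":0,"ax":0,"ay":0,"az":0,"jaw":1},{"tx":0,"ty":0,"tz":0,"ax":0,"ay":0,"az":0,"jaw":1},{"tx":0,"ty":0,"tz":0,"ax":0,"ay":0,"az":0,"jaw":1}]' 40
python3 - <<'E'
from workcell import optics
import cv2
c=optics.camera("scene")["color"][...,::-1]
cv2.imwrite("pics/s2.png",cv2.resize(c[170:320,200:400],None,fx=4,fy=4,interpolation=cv2.INTER_CUBIC))
E
```

```text
time: 2.6
ee_pos: [0.6747, -0.0081, 0.3207]
tcp_rot: [-180.0, -0.1, 170.7]
wrist_force: [0.3, 1.3, 0.3]
opening: 0.0856
grasp_force: 0.0
```

View pics/s2.png

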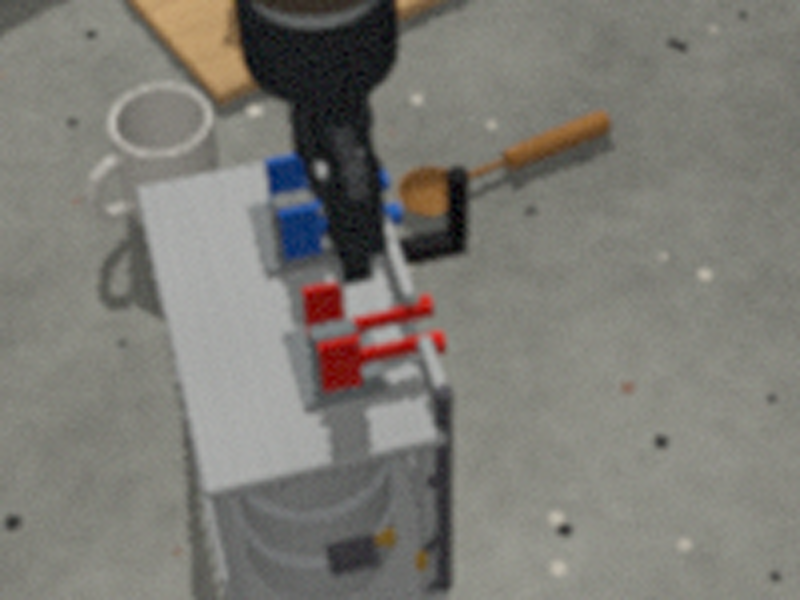

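Tool is above the red catch and lined up with it. Descending and squeezing.

```bash
python3 -m handwheel '[{"tx":-0.0035,"ty":-0.0025,"tz":0.026,"ax":0,"ay":0,"az":0,"jaw":1},{"tx":0,"ty":0,"tz":0.026,"ax":0,"ay":0,"az":0,"jaw":1},{"tx":0,"ty":0,"tz":0.024,"ax":0,"ay":0,"az":0,"jaw":1},{"tx":0,"ty":0,"tz":0.02,"ax":0,"ay":0,"az":0,"jaw":1},{"tx":0,"ty":0,"tz":0.01,"ax":0,"ay":0,"az":0,"jaw":1},{"tx":0,"ty":0,"tz":0,"ax":0,"ay":0,"az":0,"jaw":1},{"tx":0,"ty":0,"tz":0,"ax":0,"ay":0,"az":0,"jaw":0.2},{"tx":0,"ty":0,"tz":0,"ax":0,"ay":0,"az":0,"jaw":0.2},{"tx":0,"ty":0,"tz":0,"ax":0,"ay":0,"az":0,"jaw":0.2},{"tx":0,"ty":0,"tz":0,"ax":0,"ay":0,"az":0,"jaw":0.2}]' 25
python3 -m handwheel '[{"tx":0,"ty":0,"tz":0,"ax":0,"ay":0,"az":0,"jaw":0},{"tx":0,"ty":0,"tz":0,"ax":0,"ay":0,"az":0,"jaw":-0.2},{"tx":0,"ty":0,"tz":0,"ax":0,"ay":0,"az":0,"jaw":-0.4},{"tx":0,"ty":0,"tz":0,"ax":0,"ay":0,"az":0,"jaw":-0.5},{"tx":0,"ty":0,"tz":0,"ax":0,"ay":0,"az":0,"jaw":-0.5},{"tx":0,"ty":0,"tz":0,"ax":0,"ay":0,"az":0,"jaw":-0.5},{"tx":0,"ty":0,"tz":0,"ax":0,"ay":0,"az":0,"jaw":-0.5},{"tx":0,"ty":0,"tz":0,"ax":0,"ay":0,"az":0,"jaw":-0.5},{"tx":0,"ty":0,"tz":0,"ax":0,"ay":0,"az":0,"jaw":-0.5},{"tx":0,"ty":0,"tz":0,"ax":0,"ay":0,"az":0,"jaw":-0.5}]' 25
```

```text
time: 3.9
ee_pos: [0.678, -0.0113, 0.2154]
tcp_rot: [180.0, 0.0, 170.7]
wrist_force: [-0.6, 0.1, 0.3]
opening: 0.0516
grasp_force: 0.0
time: 5.15
ee_pos: [0.6781, -0.011, 0.2164]
tcp_rot: [180.0, 0.1, 170.7]
wrist_force: [-1.1, 2.2, 6.3]
opening: 0.0268
grasp_force: 27.2
```

```bash
python3 -m handwheel '[{"tx":0,"ty":0,"tz":0,"ax":0,"ay":0,"az":0,"jaw":0.5},{"tx":0,"ty":0,"tz":0,"ax":0,"ay":0,"az":0,"jaw":1},{"tx":0,"ty":0,"tz":0,"ax":0,"ay":0,"az":0,"jaw":1},{"tx":0,"ty":0,"tz":0,"ax":0,"ay":0,"az":0,"jaw":1},{"tx":0,"ty":0,"tz":-0.035,"ax":0,"ay":0,"az":0,"jaw":1},{"tx":0,"ty":0,"tz":-0.035,"ax":0,"ay":0,"az":0,"jaw":1},{"tx":0,"ty":-0.034,"tz":0,"ax":0,"ay":0,"az":0,"jaw":1},{"tx":0,"ty":-0.035,"tz":0,"ax":0,"ay":0,"az":0,"jaw":1},{"tx":0,"ty":-0.035,"tz":0,"ax":0,"ay":0,"az":0,"jaw":1},{"tx":0,"ty":0,"tz":0,"ax":0,"ay":0,"az":0,"jaw":1}]' 25
python3 - <<'E'
from workcell import optics
import cv2
c=optics.camera("scene")["color"][...,::-1]
cv2.imwrite("pics/s3.png",cv2.resize(c[170:290,220:360],None,fx=5,fy=5,interpolation=cv2.INTER_CUBIC))
E
```

```text
time: 6.4
ee_pos: [0.6606, -0.1161, 0.2853]
tcp_rot: [-180.0, -0.0, 170.5]
wrist_force: [-0.1, 0.5, -0.3]
opening: 0.0855
grasp_force: 0.0
```

View pics/s3.png

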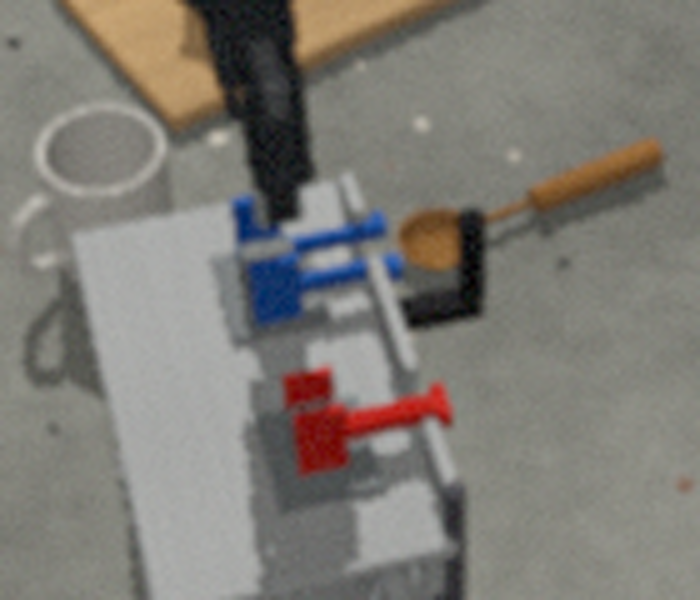

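The red tabs, near (310,390) and (320,440), are pushed together and their arms overlap at (400,410). The gripper stands over blue.

```bash
python3 -m handwheel '[{"tx":0,"ty":0.0015,"tz":0.02,"ax":0,"ay":0,"az":0,"jaw":1},{"tx":0,"ty":0,"tz":0.022,"ax":0,"ay":0,"az":0,"jaw":1},{"tx":0,"ty":0,"tz":0.018,"ax":0,"ay":0,"az":0,"jaw":1},{"tx":0,"ty":0,"tz":0.009,"ax":0,"ay":0,"az":0,"jaw":1},{"tx":0,"ty":0,"tz":0,"ax":0,"ay":0,"az":0,"jaw":1},{"tx":0,"ty":0,"tz":0,"ax":0,"ay":0,"az":0,"jaw":0.2},{"tx":0,"ty":0,"tz":0,"ax":0,"ay":0,"az":0,"jaw":0.2},{"tx":0,"ty":0,"tz":0,"ax":0,"ay":0,"az":0,"jaw":0.2},{"tx":0,"ty":0,"tz":0,"ax":0,"ay":0,"az":0,"jaw":0.1},{"tx":0,"ty":0,"tz":0,"ax":0,"ay":0,"az":0,"jaw":0}]' 25
python3 -m handwheel '[{"tx":0,"ty":0,"tz":0,"ax":0,"ay":0,"az":0,"jaw":-0.1},{"tx":0,"ty":0,"tz":0,"ax":0,"ay":0,"az":0,"jaw":-0.2},{"tx":0,"ty":0,"tz":0,"ax":0,"ay":0,"az":0,"jaw":-0.4},{"tx":0,"ty":0,"tz":0,"ax":0,"ay":0,"az":0,"jaw":-0.5},{"tx":0,"ty":0,"tz":0,"ax":0,"ay":0,"az":0,"jaw":-0.5},{"tx":0,"ty":0,"tz":0,"ax":0,"ay":0,"az":0,"jaw":-0.5},{"tx":0,"ty":0,"tz":0,"ax":0,"ay":0,"az":0,"jaw":-0.5},{"tx":0,"ty":0,"tz":0,"ax":0,"ay":0,"az":0,"jaw":-0.5},{"tx":0,"ty":0,"tz":0,"ax":0,"ay":0,"az":0,"jaw":-0.5},{"tx":0,"ty":0,"tz":0,"ax":0,"ay":0,"az":0,"jaw":-0.5}]' 25
python3 -m handwheel '[{"tx":0,"ty":0,"tz":0,"ax":0,"ay":0,"az":0,"jaw":0.5},{"tx":0,"ty":0,"tz":0,"ax":0,"ay":0,"az":0,"jaw":1},{"tx":0,"ty":0,"tz":0,"ax":0,"ay":0,"az":0,"jaw":1},{"tx":0,"ty":0,"tz":0,"ax":0,"ay":0,"az":0,"jaw":1},{"tx":0,"ty":0,"tz":-0.035,"ax":0,"ay":0,"az":0,"jaw":1},{"tx":0,"ty":0,"tz":-0.035,"ax":0,"ay":0,"az":0,"jaw":1},{"tx":0,"ty":0,"tz":-0.035,"ax":0,"ay":0,"az":0,"jaw":1},{"tx":0,"ty":0,"tz":-0.03,"ax":0,"ay":0,"az":0,"jaw":1},{"tx":0,"ty":0,"tz":0,"ax":0,"ay":0,"az":0,"jaw":1},{"tx":0,"ty":0,"tz":0,"ax":0,"ay":0,"az":0,"jaw":1}]' 25
python3 - <<'E'
from workcell import optics
import cv2,numpy as np
c=optics.camera("scene")["color"][...,::-1][185:265,230:330]
d=optics.camera("top")["color"][...,::-1][170:250,280:380]
cv2.imwrite("pics/s4.png",cv2.resize(np.vstack([c,d]),None,fx=4,fy=4,interpolation=cv2.INTER_CUBIC)[:600] if 0 else cv2.resize(np.hstack([c,d]),None,fx=4,fy=4,interpolation=cv2.INTER_CUBIC))
E
```

```text
time: 7.7
ee_pos: [0.6615, -0.1125, 0.2169]
tcp_rot: [-180.0, 0.1, 170.7]
wrist_force: [0.8, -0.6, 3.6]
opening: 0.0429
grasp_force: 2.4
time: 8.95
ee_pos: [0.6613, -0.1135, 0.2172]
tcp_rot: [-179.9, 0.1, 170.6]
wrist_force: [-1.4, -5.0, 8.4]
opening: 0.0265
grasp_force: 26.4
time: 10.2
ee_pos: [0.6616, -0.1124, 0.3502]
tcp_rot: [180.0, -0.1, 170.7]
wrist_force: [0.5, 0.5, -0.1]
opening: 0.0857
grasp_force: 0.0
```

View pics/s4.png

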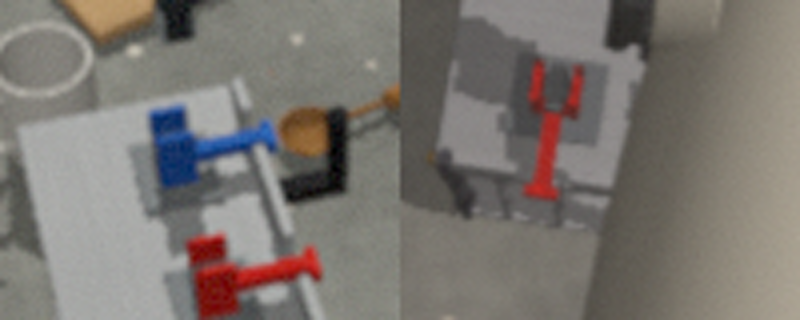

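Both catches are fully together. Now to locate the handle from the hinge and both views.

Run:
```python
from h import *
np.set_printoptions(precision=4,suppress=True)
t=np.radians(-9.2); R=np.array([[np.cos(t),-np.sin(t)],[np.sin(t),np.cos(t)]])
for z in(.22,.23,.24):
    hz=plane("top",*c1(64,357),z); print("hinge",z,hz,"handle",hz[:2]+R@[-.045,-.13])
hs=plane("scene",*c2(566,512),.23); print("hinge scene",hs)
g=np.array([.677,-.011]);print("hinge rel red grip",R.T@(plane("top",*c1(64,357),.23)[:2]-g))
for z in(.24,.25,.26,.27,.28,.29): print(z,"post top scene",plane("scene",*c2(592,122),z)[:2],"bottom, z-56-..",plane("scene",*c2(588,262),z-.07)[:2])
for v in(500,510,520,530,540): print(v,tri(c1(380,v),c2(592,122)))
```

```text
hinge 0.22 [0.6409 0.0576 0.22  ] handle [ 0.5757 -0.0636]
hinge 0.23 [0.6391 0.0568 0.23  ] handle [ 0.5739 -0.0644]
hinge 0.24 [0.6373 0.056  0.24  ] handle [ 0.5721 -0.0651]
hinge scene [0.6394 0.0545 0.23  ]
hinge rel red grip [-0.0482  0.0608]
0.24 post top scene [ 0.5632 -0.0869] bottom, z-56-.. [ 0.5664 -0.0829]
0.25 post top scene [ 0.5672 -0.0785] bottom, z-56-.. [ 0.5701 -0.0752]
0.26 post top scene [ 0.5712 -0.0702] bottom, z-56-.. [ 0.5737 -0.0676]
0.27 post top scene [ 0.5752 -0.0618] bottom, z-56-.. [ 0.5773 -0.06  ]
0.28 post top scene [ 0.5792 -0.0535] bottom, z-56-.. [ 0.581  -0.0524]
0.29 post top scene [ 0.5832 -0.0451] bottom, z-56-.. [ 0.5846 -0.0447]
500 (array([ 0.5759, -0.0631,  0.2694]), np.float64(0.00255488389743526))
510 (array([ 0.5738, -0.064 ,  0.2671]), np.float64(0.0005865739913781414))
520 (array([ 0.5716, -0.0649,  0.2649]), np.float64(0.0037402336168933137))
530 (array([ 0.5695, -0.0658,  0.2626]), np.float64(0.006905999349242712))
540 (array([ 0.5673, -0.0667,  0.2604]), np.float64(0.01008377224563652))
```

```bash
python3 -m handwheel '[{"tx":0.032,"ty":0.011,"tz":0,"ax":0,"ay":0,"az":0,"jaw":0.5},{"tx":0.031,"ty":0.011,"tz":0,"ax":0,"ay":0,"az":0,"jaw":0.5},{"tx":0.031,"ty":0.0115,"tz":0,"ax":0,"ay":0,"az":0,"jaw":0.5},{"tx":0,"ty":0,"tz":0.01,"ax":0,"ay":0,"az":0,"jaw":0.5},{"tx":0,"ty":0,"tz":0.025,"ax":0,"ay":0,"az":0,"jaw":0.5},{"tx":0,"ty":0,"tz":0.025,"ax":0,"ay":0,"az":0,"jaw":0.5},{"tx":0,"ty":0,"tz":0.025,"ax":0,"ay":0,"az":0,"jaw":0.5},{"tx":0,"ty":0,"tz":0.025,"ax":0,"ay":0,"az":0,"jaw":0.5},{"tx":0,"ty":0,"tz":0.012,"ax":0,"ay":0,"az":0,"jaw":0.5},{"tx":0,"ty":0,"tz":0,"ax":0,"ay":0,"az":0,"jaw":0.3}]' 50
python3 -m handwheel '[{"tx":0,"ty":0,"tz":0,"ax":0,"ay":0,"az":0,"jaw":0},{"tx":0,"ty":0,"tz":0,"ax":0,"ay":0,"az":0,"jaw":-0.3},{"tx":0,"ty":0,"tz":0,"ax":0,"ay":0,"az":0,"jaw":-0.6},{"tx":0,"ty":0,"tz":0,"ax":0,"ay":0,"az":0,"jaw":-0.8},{"tx":0,"ty":0,"tz":0,"ax":0,"ay":0,"az":0,"jaw":-1},{"tx":0,"ty":0,"tz":0,"ax":0,"ay":0,"az":0,"jaw":-1},{"tx":0,"ty":0,"tz":0,"ax":0,"ay":0,"az":0,"jaw":-1},{"tx":0,"ty":0,"tz":0,"ax":0,"ay":0,"az":0,"jaw":-1},{"tx":0,"ty":0,"tz":0,"ax":0,"ay":0,"az":0,"jaw":-1},{"tx":0,"ty":0,"tz":0,"ax":0,"ay":0,"az":0,"jaw":-1}]' 50
python3 - <<'E'
from h import *
# tool-axis steps along arc, const orientation: carrier delta (dx,dy)-> tool (tx=-dx, ty=dy)
for a in range(0,91,6):
    f=lambda d:np.array([[np.cos(d),np.sin(d)],[-np.sin(d),np.cos(d)]])@[-.045,-.13]
    s=f(np.radians(a+6))-f(np.radians(a)); print(a,round(-s[0],4),round(s[1],4))
E
```

```text
time: 11.55
ee_pos: [0.5737, -0.0642, 0.2281]
tcp_rot: [-180.0, -0.1, 170.7]
wrist_force: [0.6, -1.1, 0.5]
opening: 0.0555
grasp_force: 0.0
time: 12.8
ee_pos: [0.5734, -0.0662, 0.2302]
tcp_rot: [-179.8, 0.0, 170.6]
wrist_force: [-5.2, -10.7, 4.2]
opening: 0.0126
grasp_force: 49.0
0 0.0133 0.0054
6 0.0127 0.0068
12 0.0119 0.0081
18 0.011 0.0093
24 0.01 0.0104
30 0.0088 0.0114
36 0.0076 0.0122
42 0.0063 0.013
48 0.0049 0.0135
54 0.0035 0.014
60 0.002 0.0143
66 0.0005 0.0144
72 -0.001 0.0144
78 -0.0025 0.0142
84 -0.004 0.0138
90 -0.0054 0.0133
```

Post gripped. Pulling the gate along the arc.

```bash
python3 -m handwheel '[{"tx":0.0067,"ty":0.0015,"tz":0,"ax":0,"ay":0,"az":0,"jaw":-1},{"tx":0.0066,"ty":0.0025,"tz":0,"ax":0,"ay":0,"az":0,"jaw":-1},{"tx":0.0064,"ty":0.0032,"tz":0,"ax":0,"ay":0,"az":0,"jaw":-1},{"tx":0.0063,"ty":0.0036,"tz":0,"ax":0,"ay":0,"az":0,"jaw":-1},{"tx":0.006,"ty":0.0039,"tz":0,"ax":0,"ay":0,"az":0,"jaw":-1},{"tx":0.0059,"ty":0.0042,"tz":0,"ax":0,"ay":0,"az":0,"jaw":-1},{"tx":0.0056,"ty":0.0045,"tz":0,"ax":0,"ay":0,"az":0,"jaw":-1},{"tx":0.0054,"ty":0.0048,"tz":0,"ax":0,"ay":0,"az":0,"jaw":-1},{"tx":0.0051,"ty":0.0051,"tz":0,"ax":0,"ay":0,"az":0,"jaw":-1},{"tx":0.0049,"ty":0.0053,"tz":0,"ax":0,"ay":0,"az":0,"jaw":-1}]' 50
```

```text
time: 14.05
ee_pos: [0.52, -0.0185, 0.2301]
tcp_rot: [-179.7, -0.1, 170.6]
wrist_force: [-12.1, -10.6, 6.6]
opening: 0.0122
grasp_force: 49.6
```

```bash
python3 -m handwheel '[{"tx":0.0054,"ty":0.0048,"tz":0,"ax":0,"ay":0,"az":0,"jaw":-1},{"tx":0.0052,"ty":0.0052,"tz":0,"ax":0,"ay":0,"az":0,"jaw":-1},{"tx":0.0039,"ty":0.006,"tz":0,"ax":0,"ay":0,"az":0,"jaw":-1},{"tx":0.0037,"ty":0.0062,"tz":0,"ax":0,"ay":0,"az":0,"jaw":-1},{"tx":0.0033,"ty":0.0064,"tz":0,"ax":0,"ay":0,"az":0,"jaw":-1},{"tx":0.003,"ty":0.0066,"tz":0,"ax":0,"ay":0,"az":0,"jaw":-1},{"tx":0.0026,"ty":0.0067,"tz":0,"ax":0,"ay":0,"az":0,"jaw":-1},{"tx":0.0023,"ty":0.0068,"tz":0,"ax":0,"ay":0,"az":0,"jaw":-1},{"tx":0.0019,"ty":0.007,"tz":0,"ax":0,"ay":0,"az":0,"jaw":-1},{"tx":0.0016,"ty":0.007,"tz":0,"ax":0,"ay":0,"az":0,"jaw":-1}]' 50
```

```text
time: 15.3
ee_pos: [0.4979, 0.0502, 0.23]
tcp_rot: [-179.9, -0.1, 170.7]
wrist_force: [-11.7, -4.5, 6.3]
opening: 0.0126
grasp_force: 50.0
```

```bash
python3 -m handwheel '[{"tx":0.0017,"ty":0.0071,"tz":0,"ax":0,"ay":0,"az":0,"jaw":-1},{"tx":0.0014,"ty":0.0072,"tz":0,"ax":0,"ay":0,"az":0,"jaw":-1},{"tx":0.0005,"ty":0.0073,"tz":0,"ax":0,"ay":0,"az":0,"jaw":-1},{"tx":0,"ty":0.0073,"tz":0,"ax":0,"ay":0,"az":0,"jaw":-1},{"tx":-0.0004,"ty":0.0073,"tz":0,"ax":0,"ay":0,"az":0,"jaw":-1},{"tx":-0.0007,"ty":0.0073,"tz":0,"ax":0,"ay":0,"az":0,"jaw":-1},{"tx":-0.001,"ty":0.0072,"tz":0,"ax":0,"ay":0,"az":0,"jaw":-1},{"tx":-0.0014,"ty":0.0072,"tz":0,"ax":0,"ay":0,"az":0,"jaw":-1},{"tx":-0.0018,"ty":0.0071,"tz":0,"ax":0,"ay":0,"az":0,"jaw":-1},{"tx":-0.002,"ty":0.007,"tz":0,"ax":0,"ay":0,"az":0,"jaw":-1}]' 50
python3 -m handwheel '[{"tx":0,"ty":0,"tz":0,"ax":0,"ay":0,"az":0,"jaw":-1},{"tx":0,"ty":0,"tz":0,"ax":0,"ay":0,"az":0,"jaw":-1},{"tx":0,"ty":0,"tz":0,"ax":0,"ay":0,"az":0,"jaw":-1},{"tx":0,"ty":0,"tz":0,"ax":0,"ay":0,"az":0,"jaw":-1},{"tx":0,"ty":0,"tz":0,"ax":0,"ay":0,"az":0,"jaw":-1},{"tx":0,"ty":0,"tz":0,"ax":0,"ay":0,"az":0,"jaw":-1},{"tx":0,"ty":0,"tz":0,"ax":0,"ay":0,"az":0,"jaw":-1},{"tx":0,"ty":0,"tz":0,"ax":0,"ay":0,"az":0,"jaw":-1},{"tx":0,"ty":0,"tz":0,"ax":0,"ay":0,"az":0,"jaw":-1},{"tx":0,"ty":0,"tz":0,"ax":0,"ay":0,"az":0,"jaw":-1}]' 50
python3 - <<'E'
from workcell import optics
import cv2,numpy as np
c=optics.camera("scene")["color"][...,::-1][170:330,200:400]
d=optics.camera("top")["color"][...,::-1][130:290,220:420]
cv2.imwrite("pics/s5.png",cv2.resize(np.hstack([c,d]),None,fx=2,fy=2,interpolation=cv2.INTER_CUBIC))
E
```

```text
time: 16.55
ee_pos: [0.5147, 0.1213, 0.23]
tcp_rot: [-180.0, -0.0, 170.7]
wrist_force: [-5.2, -3.8, 5.5]
opening: 0.0128
grasp_force: 50.1
time: 17.8
ee_pos: [0.5146, 0.1211, 0.2299]
tcp_rot: [-180.0, -0.0, 170.7]
wrist_force: [-7.0, -1.8, 5.5]
opening: 0.0125
grasp_force: 50.1
```

View pics/s5.png

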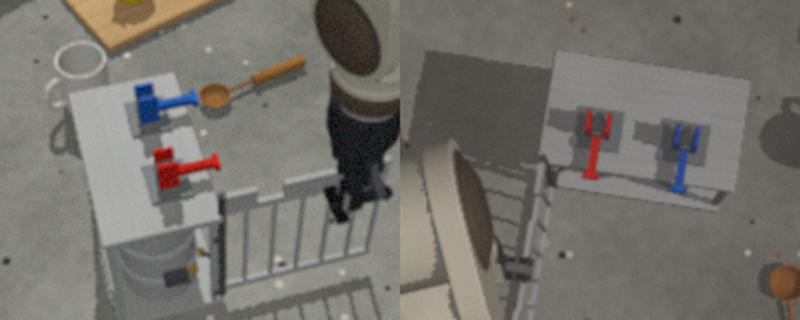

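The gate stands at about a right angle (about 90° from the TCP position), held still, with both catches squeezed and the spoon, mug and board undisturbed.

```bash
python3 -c "
from workcell import workorder; print(workorder.job_done())"
```

```text
the job is handed in; nothing more can be done
None
```

The job is handed in at about 18 s: I squeezed the red catch fully together, then the blue, and the arm is still holding the gate open at about 90°, with nothing else touched as far as the pictures show.

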